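# Find the unbolted sweep-out flap and push it open

### The job

Four identical steel flaps lie flush in the black sweep-out box on the baker's bench; three are bolted from inside and one is not. Press the black spot at the robot's end of each flap with closed fingertips until you find the one that rocks, then push that same end down until the flap stands wide open (at least three quarters of its travel), and leave it open. Only push: do not pull the flap up by its raised far end, and leave the brush, jar and everything else around in place.

Things in the scene. Friction and masses are not known exactly. Their poses are not given: they have to be found in the camera images.
- deck: Fixed black steel box, x -95 to +145, y +-273 mm, top 75 mm above the bench. Origin: at bench height under the flaps' shared pivot line, mid-row; x points away from the robot, y left along the row, z up; yaw within 0.3 rad. Flaps a, b, c, d at y +186, +62, -62, -186 mm, over hollow wells 104 mm wide with rims at x -62 and +72 mm, floor 8 mm above the bench
- flap_a (a joint): Angle of the leftmost (deck y +186 mm) flap: steel plate 130 x 100 x 6 mm, pivoting on deck x = 0, 3 mm below the deck top; near end 60, far end 70 mm from it. 0 = flush; grows as the near end (deck -x) sinks and the far end rises; stop 0.9 rad. If bolted, a press gives under 0.05 rad. If free (one of four, at random), 3 to 6 N on the spot tips it; no spring, friction keeps it where left.
- flap_a_press (a point): Centre of the black spot (18 mm across) on top of the leftmost (deck y +186 mm) flap, 35 mm from the pivot toward the flap's near end; flush with the deck top when shut, and moves with the flap.
- flap_b (a joint): Angle of the second from the left (deck y +62 mm) flap: steel plate 130 x 100 x 6 mm, pivoting on deck x = 0, 3 mm below the deck top; near end 60, far end 70 mm from it. 0 = flush; grows as the near end (deck -x) sinks and the far end rises; stop 0.9 rad. If bolted, a press gives under 0.05 rad. If free (one of four, at random), 3 to 6 N on the spot tips it; no spring, friction keeps it where left.
- flap_b_press (a point): Centre of the black spot (18 mm across) on top of the second from the left (deck y +62 mm) flap, 35 mm from the pivot toward the flap's near end; flush with the deck top when shut, and moves with the flap.
- flap_c (a joint): Angle of the third from the left (deck y -62 mm) flap: steel plate 130 x 100 x 6 mm, pivoting on deck x = 0, 3 mm below the deck top; near end 60, far end 70 mm from it. 0 = flush; grows as the near end (deck -x) sinks and the far end rises; stop 0.9 rad. If bolted, a press gives under 0.05 rad. If free (one of four, at random), 3 to 6 N on the spot tips it; no spring, friction keeps it where left.
- flap_c_press (a point): Centre of the black spot (18 mm across) on top of the third from the left (deck y -62 mm) flap, 35 mm from the pivot toward the flap's near end; flush with the deck top when shut, and moves with the flap.
- flap_d (a joint): Angle of the rightmost (deck y -186 mm) flap: steel plate 130 x 100 x 6 mm, pivoting on deck x = 0, 3 mm below the deck top; near end 60, far end 70 mm from it. 0 = flush; grows as the near end (deck -x) sinks and the far end rises; stop 0.9 rad. If bolted, a press gives under 0.05 rad. If free (one of four, at random), 3 to 6 N on the spot tips it; no spring, friction keeps it where left.
- flap_d_press (a point): Centre of the black spot (18 mm across) on top of the rightmost (deck y -186 mm) flap, 35 mm from the pivot toward the flap's near end; flush with the deck top when shut, and moves with the flap.
- brush: Hand brush lying on the deck's back rim, 190 mm long; origin on its underside. Bystander, leave alone.
- salt_jar: White ceramic jar with a steel cap, 44 mm wide, 70 mm tall, standing on the deck's back rim; origin under its centre. Bystander, leave alone.
- peel: Wooden bread board lying on the table: disc 190 mm across, 10 mm thick, with a handle 30 mm wide reaching 235 mm from the disc's centre; origin under the disc's centre. Bystander, leave alone.
- loaf: Round flat loaf, 128 mm across, 23 mm tall, lying on the bread board; origin under its centre. Bystander, leave alone.
- cup: Blue ceramic cup, 72 mm across, 85 mm tall; origin under its centre. Bystander, leave alone.
- scraper: Metal spatula lying on the table, 240 mm long. Bystander, leave alone.
- oil_bottle: Green glass bottle, 60 mm across, 170 mm tall; origin under its centre. Bystander, leave alone.

How it is judged:
By the outcome, as a careful person would: the job done as asked, in the order asked, and still so for the second after the job is handed in, with the robot touching nothing.
It also fails if it takes over 48 s, if anything falls off the work surface, if the arm or the gripper's body presses on something with over 40 N, if the wrist force passes 120 N, or if a joint passes its speed limit or range.

### The arm

A 6-joint arm with a two-finger parallel gripper is mounted at the origin on the work surface. World frame = base frame: x ahead of the robot, y to its left, z up, the work surface at z = 0. Lengths are in m, angles in rad, forces in N, time in s.
With the tool pointing down it reaches from about 0.35 to 1 m from the base axis. Payload 7.1 kg.
Tool frame: the origin (TCP) lies between the finger pads; the fingertips stand 22 mm ahead of it and the grasp point (between the pads) lies 3 mm ahead of it; x points along the fingers, y is the direction in which the jaws open and shut, and the axes are right-handed (so a half turn about x gives the same grasp; the last joint's range is limited). The gripper opens to 85 mm and grips with 20 to 120 N. Pads are 22 mm wide; open, the fingers measure 114 mm over their backs; the gripper's body (76 mm by 85 mm) begins 54 mm behind the grasp point. The pads swing forward as they close: fully open they stand 13 mm farther back than shut.
Start: joints at [1.22, 0.423, 1.63, -0, 1.089, -0.019], TCP at [0.204, 0.591, 0.253] pointing down, gripper open.
Joint ranges: [-3, 3], [-0.9, 2.11], [0.09, 2.58], [-1.31, 4.45], [0.11, 2.69], [-2.54, 2.54]. Speed limits (rad/s): [2.39, 2.39, 3.01, 3.14, 3.14, 3.14].

### API

Orientations are given as a rotation vector (axis times angle).
In Python, from rig import manip gives the robot as it stands. The module is installed in compiled form; this text tells all that it offers. Calls block until the motion is done:
- manip.move_to(position, orientation): joint-space move of the TCP to a pose.
- manip.servo_line(position, orientation=None, rate=0.15): straight line of the TCP; orientation=None keeps the orientation; rate is the mean speed in m/s.
- manip.set_joints(angles): joint-space move.
- manip.command_gripper(opening, f_grip=None): finger opening in m; f_grip is the grip in N (None keeps the last); returns when the fingers have stopped.
- manip.hold(seconds).
- manip.solve_ik(position, orientation): joint angles nearest the present ones, or None.
- manip.camera(name): name is "side" or "top" or "wrist"; returns a dict with "image" (384x512x3 uint8, red, green, blue), "fx", "fy", "cx", "cy" (pixels), "k1" (the pictures are not rectified: a ray, as slopes to the right and down, at radius r is drawn at 1 + k1 r^2 times it, then the intrinsics apply), "cam_to_world" (4x4, takes a point from camera to world coordinates); the wrist camera has in their place "mount" (4x4, takes a point from camera to tool coordinates, whose origin is the TCP and whose axes are the tool frame's). Camera axes: x right, y down, z forward; pixel columns grow to the right and rows downward; lengths in m; the calibration is good to about 2 mm. A picture is of the moment at which its call begins: read the wrist's pose just before it. There is no depth.
A pose or a line that the arm cannot do raises manip.IKError and nothing moves.
- manip.sign_off(): hands the job in, once; it reports no verdict.
Readings, each from a call of its own:
- manip.get_time(): time.
- manip.get_joint_positions(): joint angles.
- manip.get_joint_vel(): joint speeds.
- manip.get_tau(): joint torques, N m.
- manip.get_position(): TCP position.
- manip.get_ee_rot(): TCP orientation.
- manip.get_contact_force(): force on the tool from outside, world axes, zero at the start.
- manip.get_torque(): the same for the moment, N m.
- manip.get_width(): finger opening in m.
Only numpy, scipy, OpenCV 4.12 (cv2) and the standard library are available. Lean on these libraries where they do the work, as an engineer would, in place of code of your own. Each camera call takes 0.05 s, during which the arm holds its last target.

## Working session

There is one attempt and no reset: what is moved stays moved. The work goes in short steps, each a Python script; the robot and the scene stay as the last script left them, time stands still between calls to the robot, and variables do not carry over. Pictures are saved under pics/ and viewed, and the job is handed in when it is done.

```bash
mkdir -p pics; python3 - <<'E'
from rig import manip
import cv2,pickle
d={}
for n in("top","side"):
    c=manip.camera(n);d[n]=c
    cv2.imwrite(f"pics/{n}0.png",c["image"][:,:,::-1])
    print(n,c["fx"],c["fy"],c["cx"],c["cy"],c["k1"]);print(c["cam_to_world"].round(3))
pickle.dump(d,open("c0.pkl","wb"))
print(manip.get_time(),manip.get_ee_rot(),manip.get_width())
E
```

```text
top 395.72549509454814 395.72549509454814 255.43307749252958 180.05015535207505 0.0317829724820644
[[ 0.021 -0.981  0.193  0.331]
 [-1.    -0.024 -0.012  0.041]
 [ 0.017 -0.193 -0.981  1.252]
 [ 0.     0.     0.     1.   ]]
side 369.925896363781 369.925896363781 256.72538592951366 191.97945396811576 -0.014530543800762675
[[ 0.824 -0.29   0.486 -0.134]
 [-0.566 -0.404  0.719 -1.001]
 [-0.012 -0.868 -0.497  0.777]
 [ 0.     0.     0.     1.   ]]
0.1 [ 0.25924831  1.55531462 -0.26150764] 0.08542023382509456
```

View pics/top0.png

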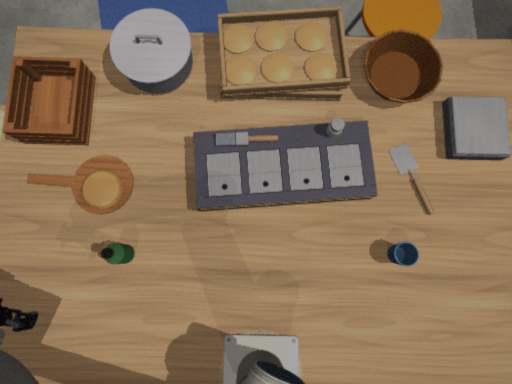

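View pics/side0.png

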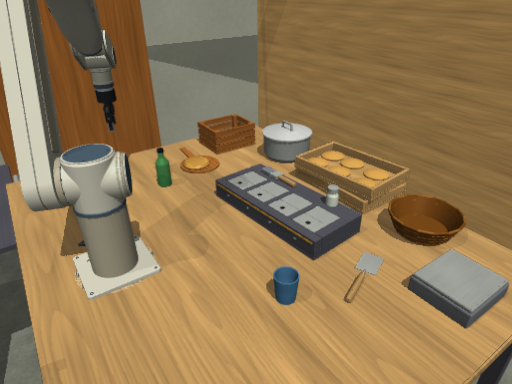

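The top view shows the deck around (285,165), with black spots near (224,186), (265,183), (306,182) and (345,180). The arm is at the lower left, clear of the deck. Next I'll measure the spots in both views.

```bash
cat > h.py <<'E'
import numpy as np,cv2
def ray(c,u,v,T=None):
    T=c["cam_to_world"] if T is None else T
    d=np.array([(u-c["cx"])/c["fx"],(v-c["cy"])/c["fy"]]);s=d.copy()
    for _ in range(20): s=d/(1+c["k1"]*(s@s))
    return T[:3,3],T[:3,:3]@np.array([s[0],s[1],1])
def plane(c,u,v,z,T=None):
    o,d=ray(c,u,v,T);return o+d*(z-o[2])/d[2]
def proj(c,p):
    T=np.linalg.inv(c["cam_to_world"]);q=T[:3,:3]@p+T[:3,3];s=q[:2]/q[2];s=s*(1+c["k1"]*(s@s))
    return s[0]*c["fx"]+c["cx"],s[1]*c["fy"]+c["cy"]
E
python3 - <<'E'
import pickle
from h import *
d=pickle.load(open("c0.pkl","rb"))
def spot(c,u,v,r):
    g=c["image"].max(2).astype(float)
    u0,v0=int(round(u)),int(round(v))
    w=g[v0-r:v0+r+1,u0-r:u0+r+1];bg=np.median(w)
    k=np.clip(bg-w-25,0,None);ys,xs=np.mgrid[v0-r:v0+r+1,u0-r:u0+r+1]
    return (xs*k).sum()/k.sum(),(ys*k).sum()/k.sum()
P=[]
for u,v in[(224,186),(265,183),(306,182),(345,180)]:
    uv=spot(d["top"],u,v,6);p=plane(d["top"],*uv,.075);P.append(p)
    s=proj(d["side"],p);
    print(np.round(uv,1),p.round(4),"side pred",np.round(s,1),"side seen",np.round(spot(d["side"],*s,4),1), plane(d["side"],*spot(d["side"],*s,4),.075).round(4))
P=np.array(P);print(np.linalg.norm(np.diff(P,axis=0),axis=1), P[0]-P[3])
a=P[0]-P[3];print("yaw",np.arctan2(-a[0],a[1]))
for n,(x0,y0,x1,y1) in {"top":(185,110,385,220),"side":(205,155,370,260)}.items():
    cv2.imwrite(f"pics/{n}0z.png",cv2.resize(d[n]["image"][y0:y1,x0:x1,::-1],None,fx=4,fy=4,interpolation=cv2.INTER_CUBIC))
E
```

```text
[224.2 186.3] [0.5416 0.1198 0.075 ] side pred [239.5 182.1] side seen [239.3 182.6] [0.5385 0.1168 0.075 ]
[265.1 183.5] [ 0.5533 -0.0037  0.075 ] side pred [259.5 193.8] side seen [259.1 194.3] [ 0.5497 -0.0063  0.075 ]
[305.9 180.6] [ 0.5653 -0.1275  0.075 ] side pred [282.2 206.9] side seen [281.8 207.4] [ 0.5623 -0.1294  0.075 ]
[346.6 178.1] [ 0.5762 -0.2512  0.075 ] side pred [307.6 222. ] side seen [307.5 222.2] [ 0.5752 -0.252   0.075 ]
[0.12402829 0.12438693 0.12415039] [-0.03466206  0.37094733  0.        ]
yaw 0.09317146509000858
```

View pics/top0z.png

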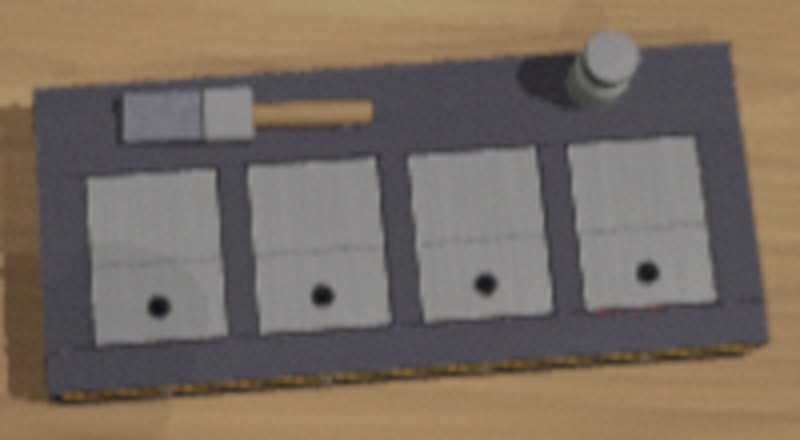

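View pics/side0z.png

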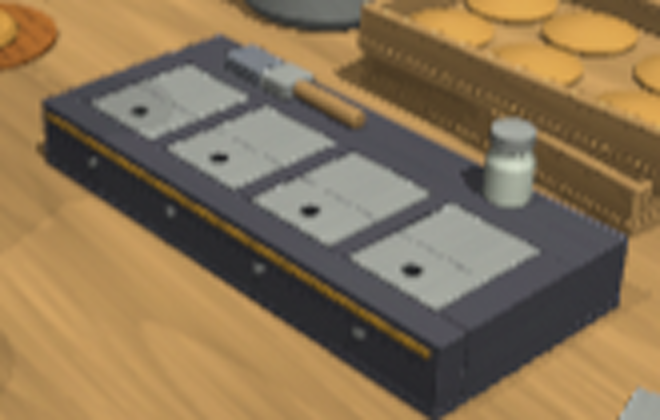

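The spots are consistent: 124 mm pitch, views agreeing within 4 mm, deck yaw 0.093. I'll close the fingers, go over flap a and probe each flap with force feedback.

```bash
cat >> h.py <<'E'
from scipy.spatial.transform import Rotation as R
yaw=.091
ex=np.array([np.cos(yaw),np.sin(yaw),0]);ey=np.array([-np.sin(yaw),np.cos(yaw),0])
S=np.array([[.5403,.1185,.075],[.5518,-.0048,.075],[.564,-.1283,.075],[.5758,-.2515,.075]])
def ori(cur):
    best=None
    for s in(1,-1):
        x=np.array([0,0,-1.]);y=s*ey;M=R.from_matrix(np.c_[x,y,np.cross(x,y)])
        a=(M*R.from_rotvec(cur).inv()).magnitude()
        if best is None or a<best[0]: best=(a,M.as_rotvec())
    return best[1]
TIP=.022
def probe(m,i,o):
    """tip down on spot i; returns (free?, log)"""
    p=S[i].copy();p[2]=.075+TIP+.006
    m.servo_line(p,o,rate=.1);m.hold(.15)
    f0=m.get_contact_force()[2];log=[];zc=None
    z=p[2]
    while z>.075+TIP-.013:
        z-=.0015;m.servo_line([p[0],p[1],z],o,rate=.03)
        f=m.get_contact_force()[2]-f0;zz=m.get_position()[2]-TIP
        log.append((round(zz*1000,1),round(f,1)))
        if zc is None and f>1.5: zc=zz
        if f>14: return False,log
        if zc is not None and zc-zz>.006: return True,log
    return None,log
E
python3 - <<'E'
from rig import manip as m
from h import *
o=ori(m.get_ee_rot())
m.command_gripper(0.0,20);print(m.get_width(),m.get_time())
p=S[0].copy();p[2]=.25
m.move_to(p,o);print(m.get_time(),m.get_position())
r,l=probe(m,0,o);print(r,l,m.get_time())
if r is not True:
    p=S[0].copy();p[2]=.075+TIP+.012;m.servo_line(p,o,rate=.1)
m.hold(.1)
c=m.camera("side");cv2.imwrite("pics/a_s.png",cv2.resize(c["image"][100:270,190:390,::-1],None,fx=3,fy=3))
E
```

```text
-7.282587453332001e-05 0.8667
2.95 [0.54022157 0.11915652 0.25000826]
False [(np.float64(79.5), np.float64(-0.4)), (np.float64(77.8), np.float64(-0.3)), (np.float64(76.4), np.float64(0.6)), (np.float64(74.9), np.float64(0.6)), (np.float64(74.7), np.float64(14.7))] 5.9667
```

View pics/a_s.png

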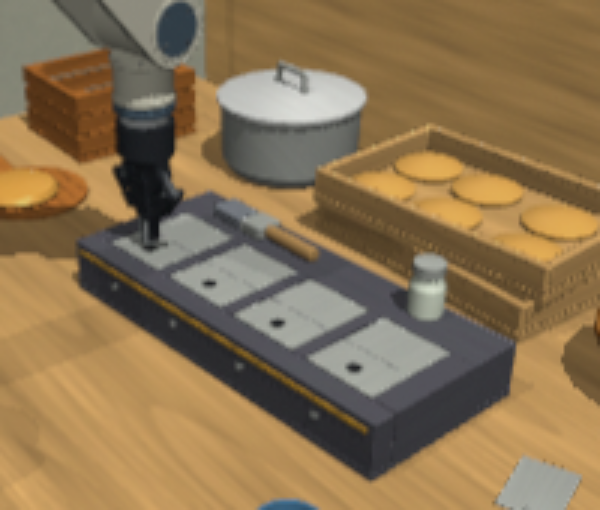

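The picture shows the closed tips over flap a's spot, near (150,240) in the crop. Flap a held at 14.7 N with no give, so it is bolted. Next b, c and d, stopping at the first that gives.

```bash
python3 - <<'E'
from rig import manip as m
from h import *
o=ori(m.get_ee_rot())
for i in(1,2,3):
    p=S[i].copy();p[2]=.075+TIP+.02
    m.servo_line(p,o,rate=.15)
    r,l=probe(m,i,o);print("abcd"[i],r,[(float(a),float(b)) for a,b in l],m.get_time())
    if r: break
    p[2]=.075+TIP+.012;m.servo_line(p,o,rate=.1)
c=m.camera("side");cv2.imwrite("pics/b_s.png",cv2.resize(c["image"][100:270,190:390,::-1],None,fx=3,fy=3))
E
```

```text
b False [(79.6, 1.4), (77.9, 0.0), (76.4, -0.2), (74.9, 0.5), (74.7, 14.5)] 9.0667
c False [(79.6, -0.0), (77.9, 0.6), (76.3, 0.7), (75.0, 0.7), (74.7, 13.5), (74.6, 27.9)] 12.2667
d True [(79.6, 0.6), (77.9, 0.4), (76.4, 0.8), (75.0, 1.1), (73.6, 3.8), (72.1, 4.6), (70.5, 4.6), (69.0, 4.3), (67.5, 4.2)] 16.2333
```

View pics/b_s.png

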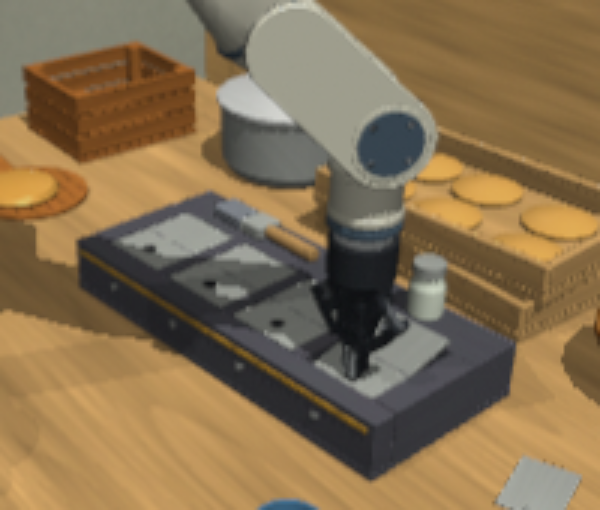

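The picture shows the tips at (355,370) pressing flap d's near end, which has tipped. It rocked 6 mm at about 4.5 N, so d is the free one. I'll push straight down with a force guard.

```bash
python3 - <<'E'
from rig import manip as m
from h import *
o=ori(m.get_ee_rot())
q=m.get_position();p=S[3].copy()-.002*ex;z=q[2];log=[]
f0=0
while z>.0375+TIP:
    z-=.003;m.servo_line([p[0],p[1],z],o,rate=.03)
    f=m.get_contact_force();log.append((round(float(m.get_position()[2]-TIP)*1000,1),*[round(float(x),1) for x in f]))
    if np.linalg.norm(f)>22: break
print(log,m.get_time(),m.get_position()-p)
c=m.camera("side");cv2.imwrite("pics/d_s.png",cv2.resize(c["image"][100:270,190:390,::-1],None,fx=3,fy=3))
E
```

```text
[(64.7, 0.8, -0.9, 2.4), (61.4, 0.2, -0.1, 1.5), (58.2, 0.2, -1.1, 0.6), (55.2, 1.4, 0.2, 0.5), (52.2, 0.2, -0.2, -0.3), (49.1, -0.4, -0.5, 0.0), (46.1, -0.2, 0.8, 0.3), (43.2, -0.7, 0.1, 0.7), (40.4, -0.8, -0.6, 0.6), (39.9, -8.5, 3.2, 23.0)] 18.8 [ 0.00017687 -0.000168   -0.01314793]
```

View pics/d_s.png

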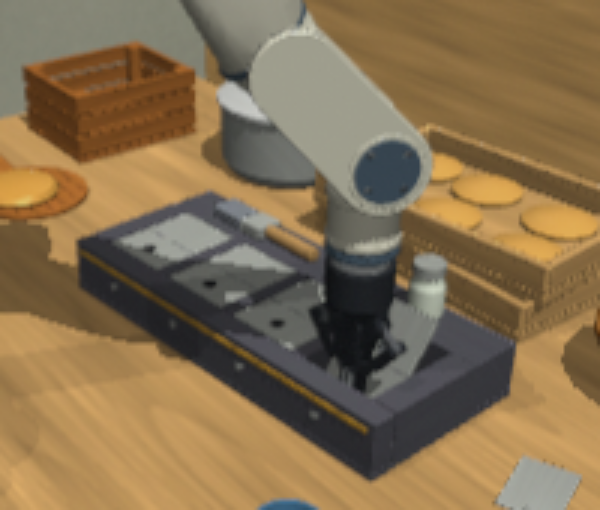

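The flap hit its stop at 35 mm depth, where the force jumped to 23 N. The picture shows its far end standing up near (425,330). I'll back out straight up, move away and check.

```bash
python3 - <<'E'
from rig import manip as m
from h import *
import pickle
o=ori(m.get_ee_rot())
p=S[3].copy()-.008*ex;p[2]=.075+TIP-.03;m.servo_line(p,o,rate=.06)
p[2]=.25;m.servo_line(p,o,rate=.12)
p[:2]=[.35,0.05];m.servo_line(p,o,rate=.2);m.hold(.3)
print(m.get_time(),m.get_contact_force().round(1))
d={}
for n in("side","top"):
    c=m.camera(n);d[n]=c
x=cv2.resize(d["side"]["image"][100:270,190:390,::-1],None,fx=3,fy=3);cv2.imwrite("pics/e_s.png",x)
cv2.imwrite("pics/e_t.png",cv2.resize(d["top"]["image"][110:220,185:385,::-1],None,fx=4,fy=4))
pickle.dump(d,open("c1.pkl","wb"))
d0=pickle.load(open("c0.pkl","rb"))
E
```

```text
23.15 [-1.2  0.3  0. ]
```

View pics/e_s.png

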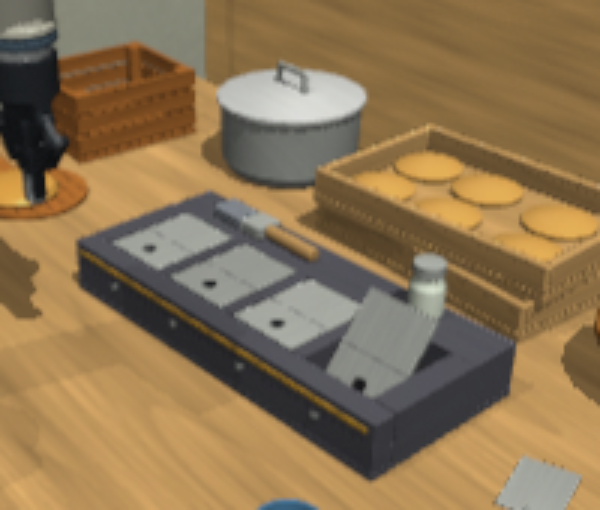

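View pics/e_t.png

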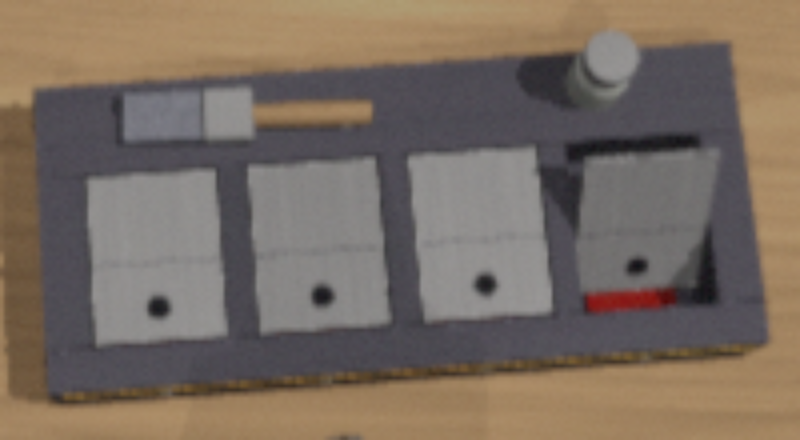

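Flap d stands open, with red inside the well at (630,300) in the top crop. The brush and jar are unmoved. I'll measure the angle by triangulating the spot and the far corners.

```bash
python3 - <<'E'
import pickle
from h import *
d=pickle.load(open("c1.pkl","rb"))
piv=S[3]+.035*ex
for n,t,s in[("spot",(637,265),(360,383)),("farL",(583,153),(372,288)),("farR",(718,150),(443,318))]:
    o1,d1=ray(d["top"],t[0]/4+185-.4,t[1]/4+110-.4);o2,d2=ray(d["side"],s[0]/3+190-.3,s[1]/3+100-.3)
    k=np.linalg.lstsq(np.c_[d1,-d2],o2-o1,rcond=None)[0];a,b=o1+k[0]*d1,o2+k[1]*d2
    p=(a+b)/2-piv;print(n,"deck xyz mm",(1e3*np.array([p@ex,p@ey,p[2]])).round(1),"gap",(1e3*np.linalg.norm(a-b)).round(1))
E
```

```text
spot deck xyz mm [-21.8   0.5 -27.9] gap 0.1
farL deck xyz mm [49.1 51.8 47.3] gap 3.8
farR deck xyz mm [ 46.8 -49.4  53.3] gap 4.8
```

The spot-to-far-edge line gives atan(78/70) ≈ 0.84 rad, above the 0.675 rad needed. Nothing is being touched, so I'm handing in.

```bash
python3 - <<'E'
from rig import manip as m
print(m.get_time(),m.get_contact_force().round(1));m.sign_off()
E
```

```text
23.25 [ 0.3 -0.1 -0.4]
the job is handed in; nothing more can be done
```

Flap d, the rightmost, was the free one. It now stands open, and I handed the job in at 23.25 s of the 48 s allowed.

- **Finding it:** I pressed the spots in order with closed fingertips. Flaps a, b and c held firm at 14 to 28 N with less than 1 mm of give. Flap d rocked at about 4.5 N.
- **Opening it:** I pushed d's near end down to a firm stop, about 35 mm deep. I ended the push there when the force reached about 23–25 N, then lifted the arm clear.
- **Last checks:** Measured across the top and side cameras, d stands at about 0.84 rad, against the 0.675 rad needed. The two views agreed to within 5 mm. The brush and jar look unmoved, the other flaps are shut, and the contact force with the arm clear is about zero. I did not re-check the cup, bottle, loaf or spatula, but the arm stayed away from them.
- **One oddity:** The force reading dropped to about zero during the middle of the push. The flap still stayed open after I withdrew.

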